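# Vent the desiccator cabinet and swing its door open

## Robot

A 6-joint arm with a two-finger parallel gripper is mounted at the origin on the work surface. World frame = base frame: x ahead of the robot, y to its left, z up, the work surface at z = 0. Lengths are in m, angles in rad, forces in N, time in s.
With the tool pointing down it reaches from about 0.325 to 0.775 m from the base axis. Payload 5.5 kg.
Tool frame: the origin (TCP) lies between the finger pads; the fingertips stand 8 mm ahead of it and the grasp point (between the pads) lies 11 mm behind it (tcp_to_tips is the distance from the TCP to the fingertips, in m); z points along the fingers, y is the direction in which the jaws open and shut (so a half turn about z gives the same grasp; the last joint's range is limited). The gripper opens to 88 mm and grips with 3 to 60 N. Pads are 20 mm wide; open, the fingers measure 115 mm over their backs; the gripper's body (75 mm by 178 mm) begins 61 mm behind the grasp point.
Start: joints at [1.234, 0.091, 1.231, -0, 1.82, -0.057], TCP at [0.166, 0.577, 0.231] pointing down, gripper open.
Joint ranges: [-2.87, 2.87], [-0.86, 2.18], [0.17, 2.46], [-1.51, 4.65], [0.06, 2.69], [-2.65, 2.65]. Speed limits (rad/s): [2.57, 2.57, 3.01, 3.14, 3.14, 3.14].

## Interface

Orientations are given as a unit quaternion [w, x, y, z].
In Python, from bench import * gives the robot as it stands. Calls block until the motion is done:
- move_to(position, orientation): joint-space move of the TCP to a pose.
- move_l(position, speed=0.15, orientation=None): straight line of the TCP; orientation=None keeps the orientation; speed is the mean speed in m/s.
- movej(angles): joint-space move.
- gripper_open() and close(): open the fingers fully, or close them until they stop; the grip force is fixed at half the most.
- hold(seconds).
- inverse_kinematics(position, orientation): joint angles nearest the present ones, or None.
- state(): the state.
- get_image(name): name is "side" or "top"; returns a dict with "frame" (480x640x3 uint8, blue, green, red), "depth" (480x640 float32, m along the optical axis (not along the pixel's ray), 0 where there is no reading), "camera_matrix" (3x3 intrinsics, pixels), "view" (4x4, takes a point from world to camera coordinates). Camera axes: x right, y up, looking along -z (the intrinsics and any distortion apply to the point x, -y, -z); pixel columns grow to the right and rows downward; lengths in m; the calibration is good to about 2 mm. A picture is of the moment at which its call begins.
A pose or a line that the arm cannot do raises IKError and nothing moves.
- job_done(): hands the job in, once; it reports no verdict.
The state is a dict: "time": time; "joint_pos": joint angles; "dq": joint speeds; "joint_torque": joint torques, N m; "ee_pos": TCP position; "ee_rot": TCP orientation; "ft_force": force on the tool from outside, world axes, zero at the start; "moment": the same for the moment, N m; "finger_gap": finger opening in m.
Only numpy, scipy, OpenCV 4.12 (cv2) and the standard library are available. Lean on these libraries where they do the work, as an engineer would, in place of code of your own. Each camera call takes 0.05 s, during which the arm holds its last target.

## Task

Vent the desiccator cabinet, then open it for unloading: first turn the black handwheel on its roof anticlockwise, taking up the free play, until the steel pointer below the wheel has made a quarter turn and points squarely at the front. Only then swing the cabinet's door wide open, about square to the front, and leave it standing there. Do not disturb the glassware, bottles and racks standing about.

Things in the scene. Friction and masses are not known exactly. Their poses are not given: they have to be found in the camera images.
- cabinet: fixed bench-top desiccator cabinet with clear walls in an aluminium frame and a white roof, 220 deep (x) x 220 wide (y) x 240 mm high. Origin: centre of its underside. Its x axis points from the front to the back, z up: the front, with the door, faces -x, towards the robot. It stands at a different place and yaw each time.
- stem (a joint): angle of the valve stem and its pointer, rad, anticlockwise seen from above: 0 = shut (pointer along the cabinet's +y, parallel to the front), pi/2 = pointer along the cabinet's -x, straight at the front; range 0 to 3.2. Stiff (0.15 N m), stays where left. Pointer: flat dark steel bar 14 mm wide reaching 52 mm from the axis, its top 23 mm above the roof; black roof lines mark both directions.
- wheel (a joint): angle of the handwheel relative to the stem, rad, anticlockwise positive: the free play, between stops at 0 and 0.6. Starts anywhere from 0 to 0.5. Within the play the wheel turns almost freely and the stem stands still; at 0.6 the wheel carries the stem anticlockwise (turned clockwise, at 0 it carries it back).
- wheel_grip (a point): centre of the handwheel on its vertical axis, 296 mm above the table (56 mm above the roof), 40 mm forward and 20 mm left (+y) of the roof's centre. The wheel is round, black, with three spokes, 60 mm outside diameter, rim 12 mm thick; it can be gripped across its diameter from above at any yaw. 27 mm of free height between rim and pointer.
- door (a joint): opening angle of the door, rad: 0 = shut, grows as it swings towards the robot (clockwise seen from above), stop at 1.95. It turns easily (0.12 N m) with no latch, and stays where it is left. Door: clear pane in an aluminium frame, 206 wide x 232 high x 20 mm thick, 0.7 kg, hinged on its +y (left, seen from the robot) edge.
- door_handle (a point): where to grip the door's handle: a vertical round dark steel bar, 12 mm diameter, near the free edge. The point is on the bar's axis, 214 mm above the table; the bar ends 22 mm above it (level with the door's top) and 99 mm below. The axis stands 40 mm off the door's outer face; nothing is beside or above it. x: from the handle square to the door's face, y: along the door to the hinge edge.
- door_hinge (a point): point on the door's vertical hinge axis, at half the door's height; the handle bar is 175 mm from it along the door and 50 mm square to the door (in front).
- amber_bottle: bystander, leave alone: brown bottle, 90 mm diameter, 190 mm high, standing to the right of the cabinet. Origin: centre of its underside.
- powder_jar: bystander, leave alone: white jar, 80 mm diameter, 100 mm high. Origin: centre of its underside.
- tube_rack: bystander, leave alone: black rack with test tubes, 166 x 88 x 106 mm high. Origin: centre of its underside.
- small_rack: bystander, leave alone: white rack with test tubes, 114 x 88 x 106 mm high. Origin: centre of its underside.
- beaker: bystander, leave alone: glass beaker, 84 mm diameter, 110 mm high. Origin: centre of its underside.
- mortar: bystander, leave alone: white bowl, 100 mm diameter, 60 mm high. Origin: centre of its underside.
- glass_dish: bystander, leave alone: lidded glass dish, 68 mm diameter, 22 mm high, standing on the cabinet's roof in its back right corner. Origin: centre of its underside.

How it is judged:
On the way, in this order (a step that is already met when the one before it is completed fails the run):
1. the stem's pointer has made a quarter turn, with the door still shut (value of joint stem between 1.35 and 1.79 rad and value of joint door below 0.1 rad), for 0.3 s.
2. the door is swung wide open (value of joint door above 1.3 rad), for 0.2 s.
At the end, for the whole second after the job is handed in: the pointer stands a quarter turn from shut (1.35 to 1.79 rad), and the door stands still and open by 1.3 to 1.85 rad, about square to the front (value of joint stem between 1.35 and 1.79 rad and value of joint door between 1.3 and 1.85 rad and not (velocity of joint door above 0.05 rad/s) and not (velocity of joint door below -0.05 rad/s)); the robot touches nothing.
It fails at once if the door is pulled open (over 0.1 rad) while the stem has turned less than 1.3 rad (value of joint door above 0.1 rad and value of joint stem below 1.3 rad).
It fails at once if a bottle, jar, rack, beaker, bowl or dish standing about is moved by over 25 mm (distance of any of amber_bottle, powder_jar, tube_rack, small_rack, beaker, mortar, glass_dish from where it was at the start of the episode above 0.025 m).
It also fails if it takes over 54 s, if anything falls off the work surface, if the arm or the gripper's body presses on something with over 40 N, if the wrist force passes 120 N, or if a joint passes its speed limit or range.

## Working session

There is one attempt and no reset: what is moved stays moved. The work goes in short steps, each a Python script; the robot and the scene stay as the last script left them, time stands still between calls to the robot, and variables do not carry over. Pictures are saved under pics/ and viewed, and the job is handed in when it is done.

```bash
mkdir -p pics; ls
python3 - <<'E'
from bench import *
import cv2,numpy as np
for n in("side","top"):
    d=get_image(n); cv2.imwrite(f"pics/{n}0.png",d["frame"]); np.savez(f"{n}0.npz",**{k:d[k] for k in("frame","depth","camera_matrix","view")})
    print(n,d["camera_matrix"],np.round(d["view"],4),[k for k in d])
s=state();print(s)
E
```

```text
pics
side [[598.2453017    0.         322.01280374]
 [  0.         598.2453017  247.23883787]
 [  0.           0.           1.        ]] [[ 0.6967 -0.7173 -0.0039 -0.4212]
 [ 0.5243  0.5055  0.6853 -0.4677]
 [-0.4896 -0.4795  0.7283 -1.4167]
 [ 0.      0.      0.      1.    ]] ['frame', 'depth', 'camera_matrix', 'view']
top [[491.25724905   0.         316.94330265]
 [  0.         491.25724905 243.19075057]
 [  0.           0.           1.        ]] [[ 0.0196 -0.9998  0.006   0.0111]
 [ 0.9881  0.0203  0.1525 -0.6242]
 [-0.1526  0.0029  0.9883 -1.5165]
 [ 0.      0.      0.      1.    ]] ['frame', 'depth', 'camera_matrix', 'view']
{'time': 0.1, 'joint_pos': array([ 1.23430654e+00,  9.17469306e-02,  1.23174400e+00, -1.01247951e-05,
        1.81980435e+00, -5.66823310e-02]), 'dq': array([-0.000685  , -0.00279158, -0.00152509, -0.00086181, -0.00054998,
       -0.00011123]), 'joint_torque': array([ 4.04538674e-03, -4.47854805e+01, -4.07571638e+01,  7.01717078e-02,
        2.83109205e-02, -8.81798928e-05]), 'ee_pos': array([0.1656139 , 0.57642884, 0.229654  ]), 'ee_rot': array([-1.61467489e-04,  1.39448963e-01,  9.90228894e-01, -8.35873893e-04]), 'ft_force': array([ 0.04517988,  0.12259371, -0.03463116]), 'moment': array([ 0.02074846, -0.00128697,  0.05887388]), 'finger_gap': 0.087596064817848}
```

View pics/side0.png

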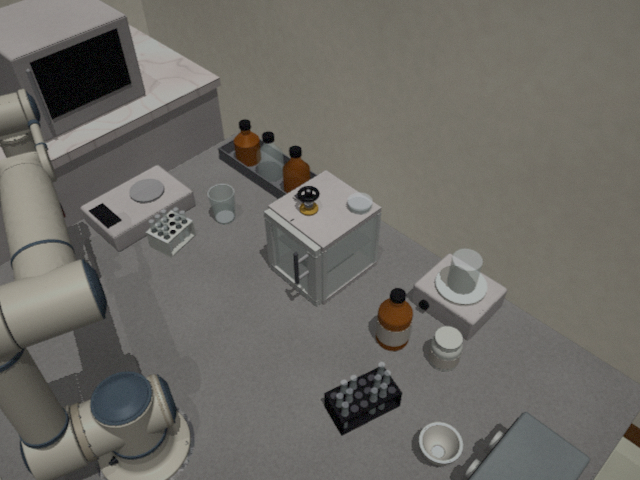

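View pics/top0.png

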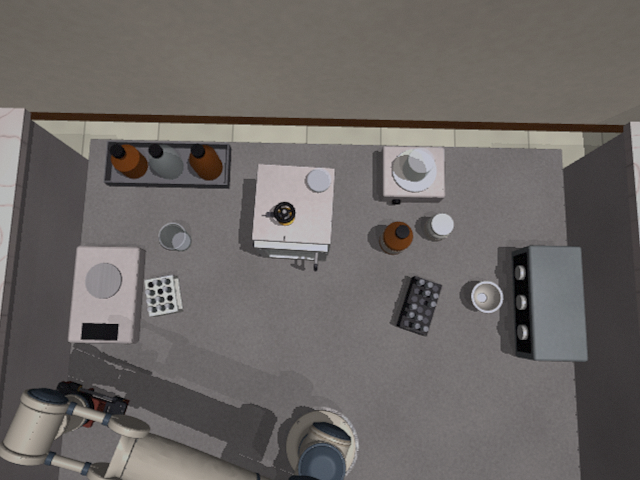

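The side view shows the cabinet around (322,240), with its wheel at about (308,193) and handle at (296,268). In the top view the roof covers about (255..335,165..245), the wheel is at (284,212) and the handle top is near (316,266). The pointer at (268,214) points left, so the valve is shut. Next I'll zoom in and measure.

```bash
cat > h.py <<'E'
import numpy as np,cv2
def ray(d,u,v):
    K=d["camera_matrix"];V=d["view"];R=V[:3,:3];t=V[:3,3]
    c=np.array([(u-K[0,2])/K[0,0],-(v-K[1,2])/K[1,1],-1.]); return -R.T@t,R.T@c
def onz(d,u,v,z):
    o,r=ray(d,u,v); return o+r*(z-o[2])/r[2]
def proj(d,p):
    K=d["camera_matrix"];V=d["view"];c=V[:3,:3]@np.asarray(p)+V[:3,3]
    return K[0,0]*c[0]/-c[2]+K[0,2], K[1,1]*-c[1]/-c[2]+K[1,2]
def tri(d1,p1,d2,p2):
    o1,r1=ray(d1,*p1);o2,r2=ray(d2,*p2)
    a=np.linalg.lstsq(np.c_[r1,-r2],o2-o1,rcond=None)[0]
    x,y=o1+a[0]*r1,o2+a[1]*r2; return (x+y)/2,np.linalg.norm(x-y)
E
python3 - <<'E'
import numpy as np,cv2
from h import *
t=dict(np.load("top0.npz"));s=dict(np.load("side0.npz"))
f=t["frame"];cv2.imwrite("pics/tc.png",cv2.resize(f[155:280,240:350],None,fx=4.8,fy=4.8,interpolation=cv2.INTER_NEAREST))
g=s["frame"];cv2.imwrite("pics/sc.png",cv2.resize(g[170:310,250:390],None,fx=4.2,fy=4.2,interpolation=cv2.INTER_NEAREST))
# roof mask by height from depth
d=t["depth"];v,u=np.mgrid[:480,:640]
K=t["camera_matrix"];V=t["view"]
c=np.stack([(u-K[0,2])/K[0,0]*d,-(v-K[1,2])/K[1,1]*d,-d],-1)
P=(c-V[:3,3])@V[:3,:3]
m=((abs(P[...,2]-.24)<.012)&(u>240)&(u<350)&(v>150)&(v<260)).astype(np.uint8)
m=cv2.morphologyEx(m,cv2.MORPH_CLOSE,np.ones((25,25)))
cn=max(cv2.findContours(m,0,1)[0],key=cv2.contourArea)
q=P[m>0]
print("z med",np.median(q[:,2]))
xy=np.array([onz(t,*p[0],.24)[:2] for p in cn],np.float32)
print(cv2.minAreaRect(cn),cv2.minAreaRect(xy))
w=((P[...,2]>.282)&(P[...,2]<.32)&(u>240)&(u<350)&(v>150)&(v<270)).astype(np.uint8)
cn=max(cv2.findContours(w,0,1)[0],key=cv2.contourArea)
xy=np.array([onz(t,*p[0],.30)[:2] for p in cn],np.float32)
print("wheel",cv2.minEnclosingCircle(cn),cv2.minEnclosingCircle(xy),len(cn))
E
```

```text
z med 0.24113604591408713
((292.5224304199219, 207.88015747070312), (78.46208953857422, 84.14862823486328), 3.4682295322418213) ((0.6950638890266418, 0.09447357058525085), (0.21978478133678436, 0.2426431030035019), 87.63988494873047)
wheel ((283.7099304199219, 212.49618530273438), 10.870351791381836) ((0.667011559009552, 0.11541765928268433), 0.02960662730038166) 60
```

View pics/tc.png

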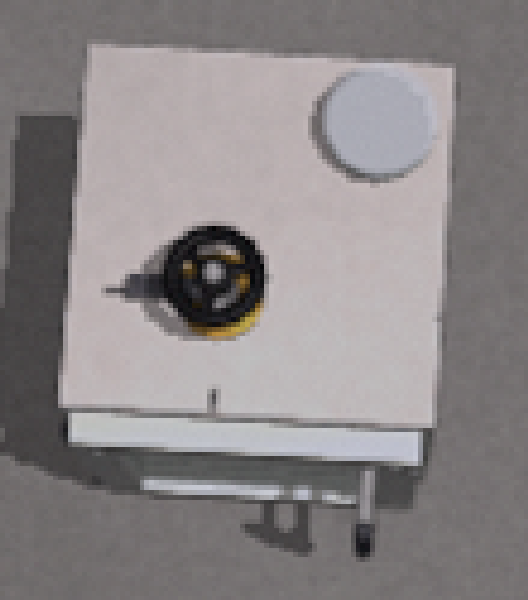

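View pics/sc.png

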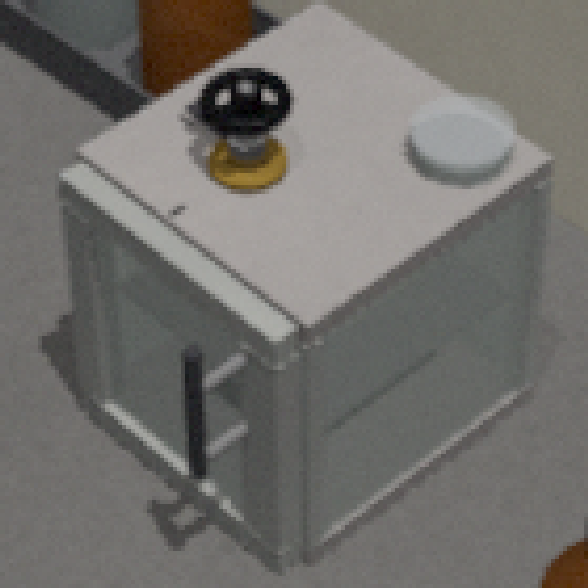

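The crop shows the roof corners cleanly at (90,45), (455,67), (433,427) and (62,408). The handle top is at about (364,527). I'll convert these to world points.

Run:
```python
from h import *
t=dict(np.load("top0.npz"));s=dict(np.load("side0.npz"))
T=lambda x,y:(240+x/4.8-.4,155+y/4.8-.4)
S=lambda x,y:(250+x/4.2-.4,170+y/4.2-.4)
tc=[T(90,45),T(455,67),T(433,427),T(62,408)]
C=np.array([onz(t,*p,.24) for p in tc]);print(C.round(4),C.mean(0),[np.linalg.norm(C[i]-C[i-1]).round(4) for i in range(4)])
sc=[S(320,5),S(553,157),S(303,326),S(78,155)]
D=np.array([onz(s,*p,.24) for p in sc]);print("side",D.round(4),D.mean(0),[np.linalg.norm(D[i]-D[i-1]).round(4) for i in range(4)])
for n,c in(("t",C),("s",D)):
    a=(c[0]-c[3]+c[1]-c[2]);b=c[0]-c[1]+c[3]-c[2]
    print(n,"yaw",np.arctan2(a[1],a[0]),np.arctan2(-b[0],b[1]))
    yaw=(np.arctan2(a[1],a[0])+np.arctan2(-b[0],b[1]))/2
    R=np.array([[np.cos(yaw),-np.sin(yaw)],[np.sin(yaw),np.cos(yaw)]])
    m=c.mean(0)[:2]
    print(" wheel",m+R@[-.04,.02])
    print(" hinge/handle local", )
    h=onz(t,*T(364,526),.236)[:2] if n=="t" else onz(s,*S(192,350),.236)[:2]
    print(" handle",h,"local",R.T@(h-m))
# wheel in both
print("wheel top", tri(t,T(214,272),s,S(247,103)), "handletop",tri(t,T(364,526),s,S(192,351)))
```

```text
[[ 0.8197  0.1961  0.24  ]
 [ 0.8108 -0.0214  0.24  ]
 [ 0.5939 -0.0117  0.24  ]
 [ 0.6006  0.2041  0.24  ]] [0.70626884 0.09176844 0.24      ] [np.float64(0.2193), np.float64(0.2177), np.float64(0.2172), np.float64(0.2159)]
side [[ 0.8174  0.1902  0.24  ]
 [ 0.8113 -0.0251  0.24  ]
 [ 0.5912 -0.0133  0.24  ]
 [ 0.5991  0.198   0.24  ]] [0.70474458 0.08746533 0.24      ] [np.float64(0.2184), np.float64(0.2154), np.float64(0.2204), np.float64(0.2114)]
t yaw -0.04050503937208671 -0.03604138148312577
 wheel [0.66706341 0.11328435]
 hinge/handle local
 handle [0.53570176 0.02721322] local [-0.16797204 -0.0710345 ]
s yaw -0.0446707415878815 -0.032768390625357434
 wheel [0.66554876 0.10899874]
 hinge/handle local
 handle [0.53308104 0.02374876] local [-0.16906842 -0.07031389]
wheel top (array([0.67241369, 0.11489266, 0.2892678 ]), np.float64(0.00011865108858115326)) handletop (array([0.53629764, 0.02726069, 0.22998081]), np.float64(0.0001764343285536104))
```

Both views agree on the cabinet: centre about (0.7055, 0.091), yaw −0.038. The sides come out at 0.211–0.220 against a true 0.220. The handle sits at local (−0.169, −0.070), which fits the stated geometry. Next I'll plan the IK for turning the wheel.

```bash
cat >> h.py <<'E'
from scipy.spatial.transform import Rotation as Rn
YAW=-0.038; M=np.array([.7055,.0905]); RM=np.array([[np.cos(YAW),-np.sin(YAW)],[np.sin(YAW),np.cos(YAW)]])
W=np.array([.667,.1135]); 
L=lambda x,y: M+RM@[x,y]
def quat(psi): # tool down, tool y (jaw) axis at world angle psi
    y=np.array([np.cos(psi),np.sin(psi),0]);z=np.array([0,0,-1.]);x=np.cross(y,z)
    q=Rn.from_matrix(np.c_[x,y,z]).as_quat(); return [q[3],q[0],q[1],q[2]]
E
python3 - <<'E'
from bench import *
from h import *
for z in(.42,.36,.285):
  for psi in np.arange(-3.0,3.2,.5):
    j=inverse_kinematics([*W,z],quat(psi)); print(z,round(psi,2),None if j is None else np.round(j,2))
E
```

```text
0.42 -3.0 None
0.42 -2.5 [ 0.12  0.51  0.37 -0.    2.26  2.62]
0.42 -2.0 [ 0.12  0.51  0.37 -0.    2.26  2.12]
0.42 -1.5 [ 0.12  0.51  0.37 -0.    2.26  1.62]
0.42 -1.0 [ 0.12  0.51  0.37 -0.    2.26  1.12]
0.42 -0.5 [ 0.12  0.51  0.37 -0.    2.26  0.62]
0.42 0.0 [ 0.12  0.51  0.37 -0.    2.26  0.12]
0.42 0.5 [ 0.12  0.51  0.37 -0.    2.26 -0.38]
0.42 1.0 [ 0.12  0.51  0.37 -0.    2.26 -0.88]
0.42 1.5 [ 0.12  0.51  0.37 -0.    2.26 -1.38]
0.42 2.0 [ 0.12  0.51  0.37 -0.    2.26 -1.88]
0.42 2.5 [ 0.12  0.51  0.37 -0.    2.26 -2.38]
0.42 3.0 None
0.36 -3.0 None
0.36 -2.5 [ 0.12  0.4   0.63 -0.    2.11  2.62]
0.36 -2.0 [ 0.12  0.4   0.63 -0.    2.11  2.12]
0.36 -1.5 [ 0.12  0.4   0.63 -0.    2.11  1.62]
0.36 -1.0 [ 0.12  0.4   0.63 -0.    2.11  1.12]
0.36 -0.5 [ 0.12  0.4   0.63 -0.    2.11  0.62]
0.36 0.0 [ 0.12  0.4   0.63 -0.    2.11  0.12]
0.36 0.5 [ 0.12  0.4   0.63 -0.    2.11 -0.38]
0.36 1.0 [ 0.12  0.4   0.63 -0.    2.11 -0.88]
0.36 1.5 [ 0.12  0.4   0.63 -0.    2.11 -1.38]
0.36 2.0 [ 0.12  0.4   0.63 -0.    2.11 -1.88]
0.36 2.5 [ 0.12  0.4   0.63 -0.    2.11 -2.38]
0.36 3.0 None
0.285 -3.0 None
0.285 -2.5 [ 0.12  0.33  0.86 -0.    1.95  2.62]
0.285 -2.0 [ 0.12  0.33  0.86 -0.    1.95  2.12]
0.285 -1.5 [ 0.12  0.33  0.86 -0.    1.95  1.62]
0.285 -1.0 [ 0.12  0.33  0.86 -0.    1.95  1.12]
0.285 -0.5 [ 0.12  0.33  0.86 -0.    1.95  0.62]
0.285 0.0 [ 0.12  0.33  0.86 -0.    1.95  0.12]
0.285 0.5 [ 0.12  0.33  0.86 -0.    1.95 -0.38]
0.285 1.0 [ 0.12  0.33  0.86 -0.    1.95 -0.88]
0.285 1.5 [ 0.12  0.33  0.86 -0.    1.95 -1.38]
0.285 2.0 [ 0.12  0.33  0.86 -0.    1.95 -1.88]
0.285 2.5 [ 0.12  0.33  0.86 -0.    1.95 -2.38]
0.285 3.0 None
```

```bash
python3 - <<'E'
from bench import *
from h import *
p=state()["ee_pos"]
move_l([p[0],p[1],.38],speed=.2)
move_to([*W,.38],quat(-1.2)); print(state()["time"])
move_l([*W,.286],speed=.08)
d=get_image("side");cv2.imwrite("pics/s1.png",d["frame"])
s=state();print(s["time"],s["ee_pos"],s["ft_force"],s["moment"])
E
python3 -c "
import cv2;f=cv2.imread('pics/s1.png');cv2.imwrite('pics/s1c.png',cv2.resize(f[130:330,220:420],None,fx=3,fy=3))"
```

```text
3.425
4.8 [0.66716501 0.11349752 0.28690762] [-0.29465323 -0.19239265  0.41193247] [-0.06937932  0.18801882  0.01916639]
```

View pics/s1c.png

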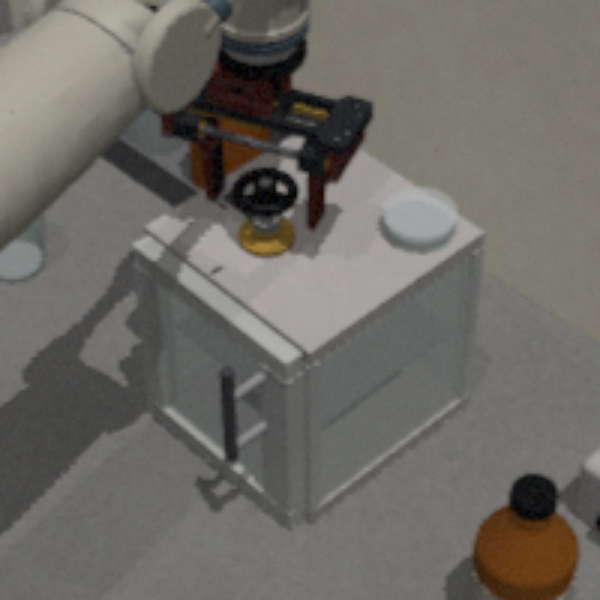

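The fingers straddle the wheel symmetrically, at x=210 and 317 with the wheel at 265, and there is no contact. I'll close the gripper and turn while logging the moment.

Run:
```python
from bench import *
from h import *
close(); s=state();print(s["time"],"gap",s["finger_gap"],s["ft_force"].round(2),s["moment"].round(3))
j0=np.array(s["joint_pos"])
for k in range(1,9):
    j=j0.copy(); j[5]-=.1*k; movej(j)
    s=state();print(round(s["time"],2),k,(j0[5]-s["joint_pos"][5]).round(3),s["ft_force"].round(2),s["moment"].round(3),s["joint_torque"][5].round(3),round(s["finger_gap"],4))
np.save("j0.npy",j0)
```

```text
5.3583 gap 0.05913202868215157 [-1.79  2.2   1.18] [ 0.167  0.265 -0.01 ]
5.61 1 0.097 [-0.09  0.27 -0.52] [-0.085  0.057  0.026] -0.359 0.0592
5.86 2 0.196 [ 1.64 -1.51  0.23] [-0.188 -0.067  0.051] -0.332 0.0592
6.11 3 0.295 [ 1.31 -2.    0.91] [-0.386 -0.264  0.047] -0.325 0.0593
6.36 4 0.395 [ 3.43 -3.2  -0.28] [-0.61  -0.463 -0.061] -0.324 0.0593
6.61 5 0.495 [ 4.05 -3.37  0.44] [-0.741 -0.562  0.022] -0.227 0.0594
6.86 6 0.595 [ 4.73 -3.34 -0.19] [-0.724 -0.694 -0.042] -0.228 0.0591
7.11 7 0.695 [ 4.19 -3.86 -1.14] [-0.734 -0.765  0.011] -0.229 0.0596
7.36 8 0.795 [ 6.68 -4.47 -0.55] [-0.835 -0.841 -0.008] -0.23 0.0594
```

Run:
```python
from bench import *
import cv2,numpy as np
t=get_image("top")["frame"];f=get_image("side")["frame"]
cv2.imwrite('pics/m2.png',np.hstack([cv2.resize(t[165:265,240:340],None,fx=4,fy=4),cv2.resize(f[150:250,260:360],None,fx=4,fy=4)]))
```

```text
(no output)
```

View pics/m2.png

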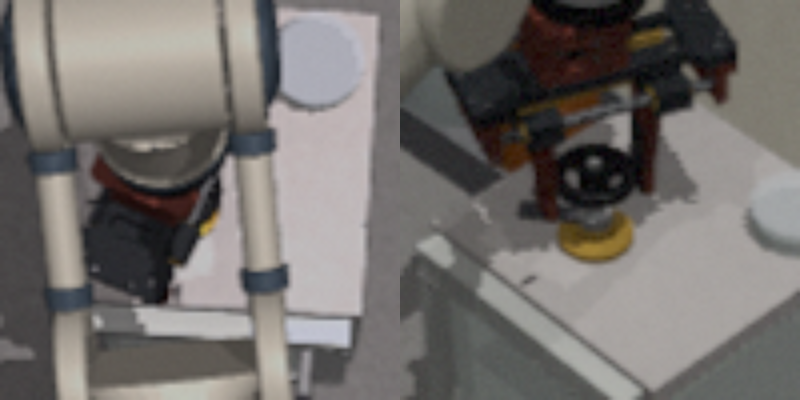

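Run:
```python
from h import *
s=dict(np.load("side0.npz"));t=dict(np.load("top0.npz"))
for a in np.arange(0,2,.2):
    p=W+.052*np.array([np.cos(YAW+np.pi/2+a),np.sin(YAW+np.pi/2+a)])
    u,v=proj(s,[*p,.263]);print(round(a,1),(u-260)*4+400,(v-150)*4)
```

```text
0.0 538.3941845012932 173.49813192054967
0.2 528.088520104091 181.25633205461895
0.4 520.1599854606643 190.23354532790245
0.6 514.943404896962 200.09513208123371
0.8 512.6776852838875 210.46443031546994
1.0 513.4916846719354 220.93504715982488
1.2 517.3931252632046 231.08574811096105
1.4 524.2618809313078 240.4976283209237
1.6 533.8489344721747 248.77290044944073
1.8 545.782048364536 255.554279316053
```

The pointer tip is at about (522,210) in the side panel, so the stem has already turned roughly 0.6–0.75 rad. I'll continue to 1.5 total and re-check.

Run:
```python
from bench import *
from h import *
j0=np.load("j0.npy")
for k in (1.0,1.2,1.35,1.5):
    j=j0.copy(); j[5]-=k; movej(j)
    s=state();print(round(s["time"],2),k,s["ft_force"].round(2),s["moment"].round(3),round(s["finger_gap"],4))
f=get_image("side")["frame"]
cv2.imwrite('pics/m3.png',cv2.resize(f[170:240,270:340],None,fx=8,fy=8,interpolation=cv2.INTER_CUBIC))
s=dict(np.load("side0.npz"))
for a in np.arange(.8,2,.1):
    p=W+.052*np.array([np.cos(YAW+np.pi/2+a),np.sin(YAW+np.pi/2+a)])
    u,v=proj(s,[*p,.263]);print(round(a,1),((np.array([u-270,v-170])+.5)*8).round())
```

```text
7.77 1.0 [ 7.52 -5.17 -0.77] [-0.834 -1.137 -0.019] 0.0592
8.07 1.2 [ 8.82 -4.4  -0.23] [-0.839 -1.372 -0.04 ] 0.0593
8.34 1.35 [10.13 -4.15 -0.7 ] [-0.794 -1.619 -0.018] 0.0591
8.61 1.5 [12.08 -3.87 -1.48] [-0.758 -1.789 -0.037] 0.0594
0.8 [149. 265.]
0.9 [149. 275.]
1.0 [151. 286.]
1.1 [154. 296.]
1.2 [159. 306.]
1.3 [165. 316.]
1.4 [173. 325.]
1.5 [181. 334.]
1.6 [192. 342.]
1.7 [203. 349.]
1.8 [216. 355.]
1.9 [229. 361.]
```

View pics/m3.png

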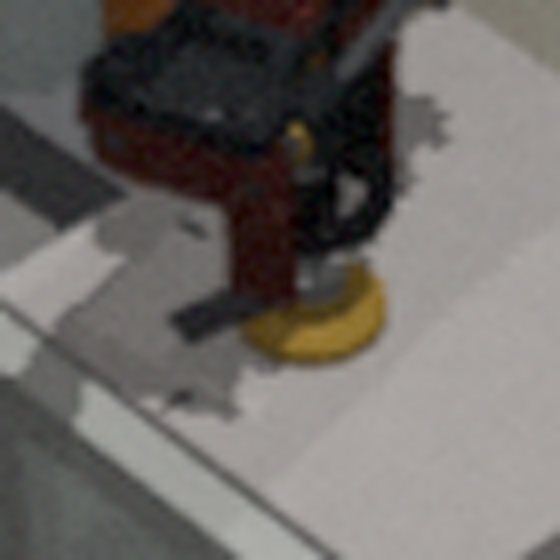

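The pointer tip at (182,328) puts the stem near 1.4. I'll add 0.17, release, retreat upward and check.

Run:
```python
from bench import *
from h import *
j=np.load("j0.npy"); j[5]-=1.66; movej(j)
gripper_open()
p=state()["ee_pos"]; move_l([p[0],p[1],.36],speed=.15)
# move aside, high, towards the handle but short of it
H=L(-.169,-.0705)
move_to([H[0]-.06,H[1]-.06,.36],quat(YAW+np.pi/2))
print(inverse_kinematics([*H,.203],quat(YAW+np.pi/2)),inverse_kinematics([.417,.256,.203],quat(YAW)),state()["time"])
for n in("top","side"):
    d=get_image(n);np.savez(n+"1.npz",**{k:d[k] for k in("frame","depth","camera_matrix","view")})
    cv2.imwrite(f'pics/{n}4.png',d["frame"])
    f=d["frame"]
    c=f[165:285,240:340] if n=="top" else f[170:310,255:395]
    cv2.imwrite(f'pics/{n}4c.png',cv2.resize(c,None,fx=5 if n=="top" else 4.2,fy=5 if n=="top" else 4.2,interpolation=cv2.INTER_CUBIC))
```

```text
[-1.41054842e-02 -8.89532178e-02  1.45969873e+00 -4.44089210e-16
  1.77084714e+00 -1.54690181e+00] [ 4.81042355e-01 -2.11599111e-01  1.57027559e+00 -4.44089210e-16
  1.78291617e+00  5.19042355e-01] 11.4167
```

View pics/top4c.png

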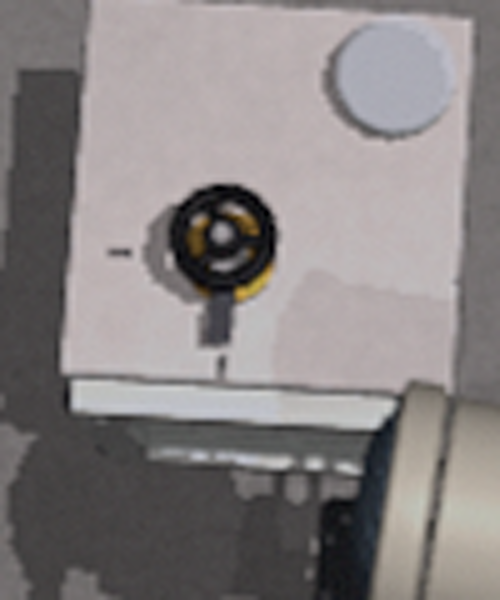

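View pics/side4c.png

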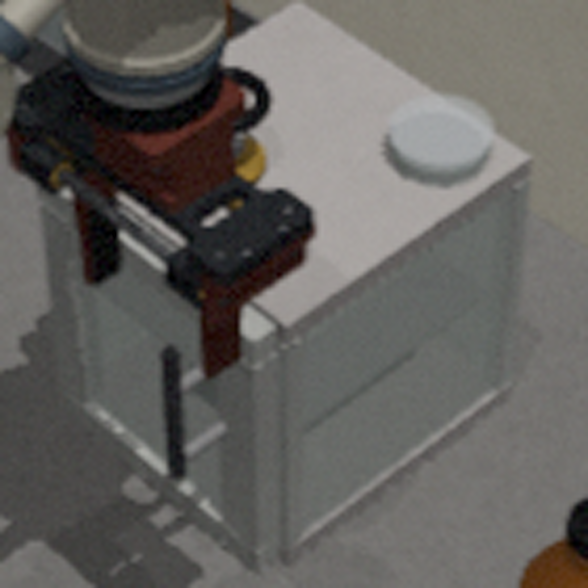

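The top view shows the pointer tip at (214,347), close to the front mark at (222,365), and the door still shut. I'll compute the stem angle.

Run:
```python
from h import *
t=dict(np.load("top1.npz"))
P=lambda x,y:(240+x/5-.4,165+y/5-.4)
tip=onz(t,*P(214,346),.263); root=onz(t,*P(221,296),.263); ax=onz(t,*P(223,236),.300)
m=onz(t,*P(222,366),.24); m2=onz(t,*P(119,252),.24)
for n,a in(("axis",ax),("W",np.array([*W,0])),("root",root)):
    v=(tip-a)[:2];print(n,a,np.linalg.norm(v),"stem",np.arctan2(v[1],v[0])%(2*np.pi)-YAW-np.pi/2)
print(tip,m,m2, "marks-> axis dir",np.arctan2(*(m-ax)[[1,0]])%(2*np.pi)-YAW-np.pi/2)
```

```text
axis [0.66853665 0.11412566 0.3       ] 0.05404435835556036 stem 1.5057676815897825
W [0.667  0.1135 0.    ] 0.05258599750988075 stem 1.4909269833965886
root [0.64282496 0.11667637 0.263     ] 0.028206881717477237 stem 1.5019680379370421
[0.61477887 0.11968393 0.263     ] [0.60751099 0.1164556  0.24      ] [0.67126375 0.17628132 0.24      ] marks-> axis dir 1.570635163918488
```

The stem measures about 1.50 rad, which is in range. Now I'll grip the door handle.

Run:
```python
from bench import *
from h import *
H=L(-.169,-.0705);q=quat(YAW+np.pi/2)
move_l([*H,.36],speed=.15); move_l([*H,.27],speed=.1)
f=get_image("side")["frame"];cv2.imwrite('pics/s5.png',cv2.resize(f[170:310,255:395],None,fx=4.2,fy=4.2))
s=state();print(s["time"],s["ee_pos"])
```

```text
13.3333 [0.53419007 0.02642004 0.27103761]
```

View pics/s5.png

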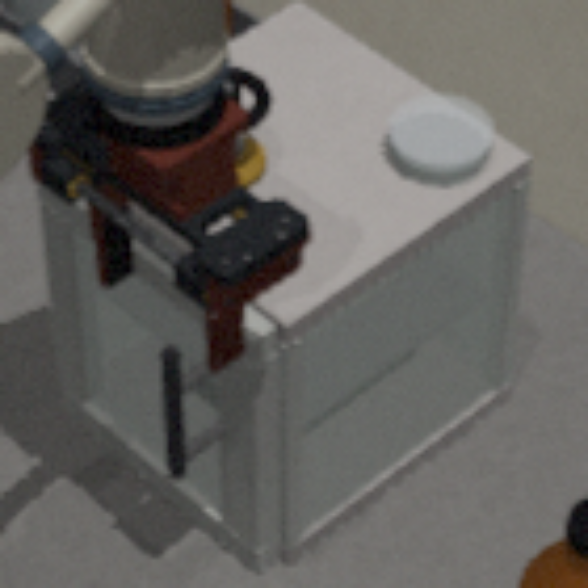

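The finger midpoint (171,321) sits directly above the bar top (172,352). I'll descend, grip and swing.

Run:
```python
from bench import *
from h import *
H=L(-.169,-.0705);HG=L(-.119,.1045)
move_l([*H,.204],speed=.08)
print(state()["ft_force"].round(2))
close(); s=state();print(s["time"],"gap",s["finger_gap"],s["ft_force"].round(2))
assert .008<s["finger_gap"]<.016
def pose(th):
    c,sn=np.cos(-th),np.sin(-th); return HG+np.array([[c,-sn],[sn,c]])@(H-HG)
for th in np.arange(.1,1.601,.1):
    move_to([*pose(th),.204],quat(YAW+np.pi/2-th))
    s=state(); F=np.linalg.norm(s["ft_force"]); print(round(s["time"],2),round(th,2),s["ft_force"].round(1),s["moment"].round(2),round(s["finger_gap"],4))
    if F>35: print("STOP");break
d=get_image("side")["frame"];cv2.imwrite('pics/s6.png',d)
cv2.imwrite('pics/t6.png',get_image("top")["frame"])
```

```text
[-0.71  0.84 -0.2 ]
15.4667 gap 0.011518789744381964 [0.38 4.12 0.01]
15.72 0.1 [ 2.2  5.6 -0.8] [ 0.73 -0.21  0.07] 0.0115
15.97 0.2 [ 2.6  4.6 -1. ] [ 0.72 -0.29  0.06] 0.0116
16.22 0.3 [ 2.9  4.6 -2.3] [ 0.71 -0.36 -0.04] 0.0115
16.47 0.4 [ 2.3  5.1 -1.8] [ 0.7  -0.44 -0.02] 0.0113
16.72 0.5 [ 3.6  3.7 -1.4] [ 0.65 -0.55  0.  ] 0.0111
16.98 0.6 [ 4.3  4.4 -3.2] [ 0.66 -0.59  0.02] 0.0115
17.23 0.7 [ 4.7  3.4 -2.7] [ 0.53 -0.67  0.02] 0.0117
17.49 0.8 [ 4.9  3.2 -2.2] [ 0.37 -0.62  0.07] 0.0114
17.75 0.9 [ 4.5  2.4 -1.8] [ 0.27 -0.58  0.07] 0.0112
18.01 1.0 [ 4.3  1.9 -1.9] [ 0.2  -0.71  0.08] 0.0116
18.27 1.1 [ 4.3  1.  -2.3] [ 0.28 -0.77  0.05] 0.0116
18.52 1.2 [ 5.   1.5 -2. ] [ 0.13 -0.77  0.06] 0.0116
18.78 1.3 [ 4.2  1.1 -0.8] [ 0.05 -0.69  0.1 ] 0.0114
19.04 1.4 [ 4.4  0.8 -1.9] [ 0.05 -0.6   0.07] 0.0113
19.29 1.5 [ 2.7  0.7 -0.8] [ 0.03 -0.49  0.09] 0.0113
19.54 1.6 [ 1.7 -0.6 -0.9] [ 0.01 -0.29  0.09] 0.0114
```

View pics/s6.png

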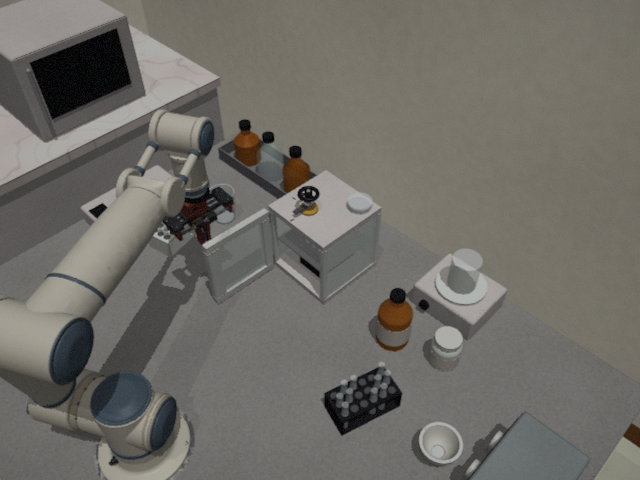

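The door stands square to the front at around (240,255), and every bystander is in place. I'll release, lift straight up and verify.

Run:
```python
from bench import *
from h import *
gripper_open()
p=state()["ee_pos"]; move_l([p[0],p[1],.36],speed=.1)
move_to([.25,.50,.36],quat(YAW)); hold(.5)
s=state();print(s["time"],s["ft_force"].round(2),s["finger_gap"])
t=get_image("top");d=get_image("side")
np.savez("top2.npz",**{k:t[k] for k in("frame","depth","camera_matrix","view")})
a=dict(np.load("side0.npz"))["frame"];b=dict(np.load("top0.npz"))["frame"]
cv2.imwrite("pics/t7.png",t["frame"]);cv2.imwrite("pics/s7.png",d["frame"])
cv2.imwrite("pics/t7c.png",cv2.resize(t["frame"][160:320,190:350],None,fx=3.7,fy=3.7,interpolation=cv2.INTER_CUBIC))
```

```text
24.2083 [ 0.3   1.06 -0.52] 0.0876454681499113
```

View pics/t7.png

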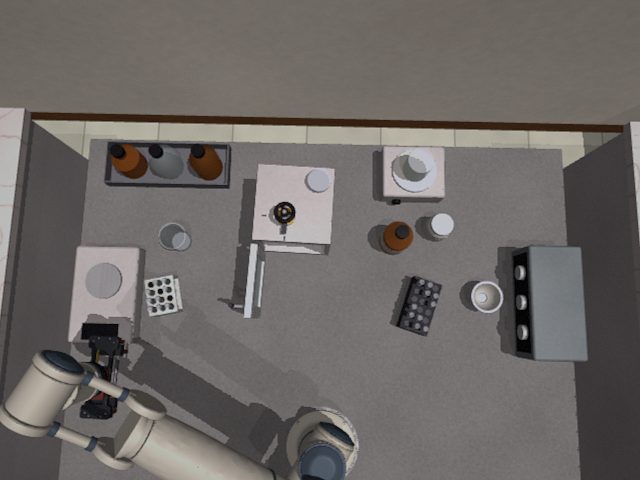

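View pics/t7c.png

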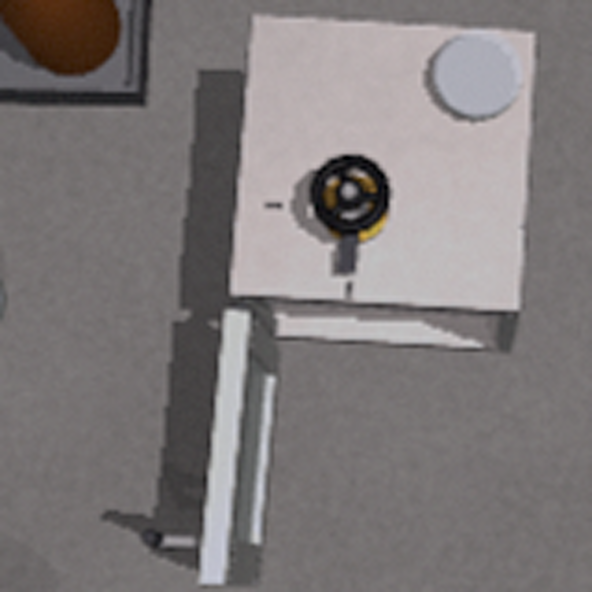

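Run:
```python
from h import *
t=dict(np.load("top2.npz"))
P=lambda x,y:(190+x/3.7-.4,160+y/3.7-.4)
for a,b in(((224,310),(200,583)),((250,310),(225,583))):
    a,b=onz(t,*P(*a),.236),onz(t,*P(*b),.236);v=(b-a)[:2]
    print(np.linalg.norm(v),"door",YAW+1.5*np.pi-np.arctan2(v[1],v[0])%(2*np.pi))
tip=onz(t,*P(344,274),.263);v=tip[:2]-W;print("stem",np.arctan2(v[1],v[0])%(2*np.pi)-YAW-np.pi/2,np.linalg.norm(v))
from bench import *
s=state();print(s["time"],np.abs(s["dq"]).max());job_done()
```

```text
0.20432576161258262 door 1.5791375563406822
0.20442499763544586 door 1.584913139846139
stem 1.4988033211367324 0.05211937391388199
24.3083 0.0019880109865258694
the job is handed in; nothing more can be done
```

I vented the cabinet, opened its door square to the front and handed the job in at 24.3 s; no verdict was given.

- **Valve:** I gripped the handwheel from above and turned it about 1.66 rad anticlockwise, with the door still shut. The pointer then measured about 1.50 rad, and it still did in the last top image (needed 1.35 to 1.79).
- **Door:** I pulled it round its hinge by the handle and let go. In the last image its two top edges measured 1.58 rad (needed 1.30 to 1.85). The pane length came out at 204 mm against the stated 206 mm.
- **Bystanders and robot:** The glassware, bottles and racks look unmoved in the last top image, though I only compared this by eye. The open gripper was well clear at 0.36 m height and reading about 1 N, which is noise level.
- **Disagreements:** The wrist moment showed no clear step when the free play ended, so I set the angle from the pointer in the images instead. The two cameras differed by 2 to 4 mm on the cabinet's position, which did no harm.

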